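# Close the brush-washing pot: catch the lid's thread backward, then screw it home

## Task

Close the metal brush-washing pot with its metal screw lid: set the lid level on the mouth with its wooden bar in line with the long side of the pot's board, so that it stands on top of the thread. Then feel for the start of the thread by turning the lid backward (anticlockwise from above) until it drops a step, and turn it forward (clockwise) until it stops, fully home. Never force it, and leave the other things alone.

Things in the scene. Friction and masses are not known exactly. Their poses are not given: they have to be found in the camera images.
- lid: Round steel screw lid, 84 mm across, 0.1 to 0.15 kg, lying open side down on a plywood board (its top 22 mm above the table). Origin: centre of its open underside, at the skirt's lower edge; z up; 23 mm high without its bar. Inside the skirt's lower edge, towards +x, +y, -x and -y, sit four lugs 3 mm high, 14 degrees wide, tips on a 30 mm radius. It fits either way round.
- lid_bar (a point): Centre of the dark wooden grip bar on top of the lid, on its axis, 35.5 mm above the lid's origin. The bar runs along the lid's x axis: 46 mm long, 14 mm thick (along y), 26 mm high (from 23 to 49 mm above the lid's origin).
- pot: Round steel pot, 80 mm across, on the centre of a wooden board 124 x 84 x 14 mm that is screwed down. Origin: centre of the board's underside, x along the board's long side, z up. Its neck stands up to 91 mm: a smooth tip 56 mm across, tapered to 49 mm at the top, which guides the lugs with 2 mm play, and below it four equal threads a quarter turn apart.
- pot_mouth (a point): On the pot's axis, level with the threads' flat top faces, 86 mm up. Set on with the bar along the board (within 8 degrees), the lid's lugs stand on these faces and its origin is here. Each face is 55 degrees long; its clockwise end (from above) is a stop 4 mm higher, its other end an open gap 27 degrees wide, then the next stop. Where the gaps lie varies 18 degrees either way, unmeasured.
- pot_step (a point): On the axis, 7 mm below pot_mouth: the lid's origin after it drops into the gaps. From the top faces turn it backward (anticlockwise) 2 to 54 degrees under a light press; forward only jams. Over the gaps the press finds no support and the lid goes down 7 mm. In the gap it has only 13 degrees of play: farther backward it hits stops.
- pot_home (a point): On the axis, 12 mm below pot_mouth: the lid's origin when home. From the step turn forward (clockwise) 52 to 70 degrees, following it down 5 mm with a light press, until the torque rises at the stops. A press of 2 to 5 N and under 0.15 N m turn it; 0.2 N m means stopped. Contact forces between lid and pot above 40 N, summed over the lugs, harm the thread.
- eraser_1: Bystander, to be left alone: off-white eraser, 22x52x13 mm. Origin: centre of its underside.
- tub_lid: Bystander, to be left alone: plain white plastic tub lid lying flat, no bar, not for the pot, 95x95x8 mm. Origin: centre of its underside.
- masking_tape: Bystander, to be left alone: roll of masking tape lying flat, 96x95x25 mm. Origin: centre of its underside.
- tube_f4: Bystander, to be left alone: paint tube lying flat, 49x125x28 mm. Origin: centre of its underside.
- eraser_2: Bystander, to be left alone: reddish eraser, 28x45x12 mm. Origin: centre of its underside.

How it is judged:
By the outcome, as a careful person would: the job done as asked, in the order asked, and still so for the second after the job is handed in, with the robot touching nothing.
It also fails if it takes over 72 s, if anything falls off the work surface, if the arm or the gripper's body presses on something with over 40 N, if the wrist force passes 120 N, or if a joint passes its speed limit or range.

## Robot

A 6-joint arm with a two-finger parallel gripper is mounted at the origin on a cart in front of the work surface, level with it; the furniture and walls round the work are solid. World frame = base frame: x ahead of the robot, y to its left, z up, the work surface at z = 0. Lengths are in m, angles in rad, forces in N, time in s.
With the tool pointing down it reaches from about 0.275 to 0.725 m from the base axis. Payload 5.6 kg.
Tool frame: the origin (TCP) lies midway between the tips of the shut fingers; the grasp point (between the pads) lies 19 mm behind it (r.grip_point_offset is the distance from the TCP to the grasp point, in m); z points along the fingers, y is the line along which they close (so a half turn about z gives the same grasp; the last joint's range is limited). The gripper opens to 85 mm and grips with 20 to 120 N. Pads are 22 mm wide; open, the fingers measure 114 mm over their backs; the gripper's body (76 mm by 85 mm) begins 54 mm behind the grasp point. The pads swing forward as they close: fully open they stand 13 mm farther back than shut.
Start: joints at [-1.023, 0.255, 0.108, 0, -1.424, -0.285], TCP at [0.143, -0.531, 0.231] pointing down, gripper open.
Joint ranges: [-2.95, 2.95], [-1.21, 1.97], [-1.09, 1.5], [-2.87, 1.71], [-2.94, -0.07], [-3.05, 3.05]. Speed limits (rad/s): [2.57, 2.57, 3.14, 3.14, 3.14, 3.14].

## Interface

Orientations are given as a unit quaternion [x, y, z, w].
In Python, from station import r gives the robot as it stands.
- The arm moves only by the tool jog_arm, never from a script. Its argument "moves" is a list of rows, each a list of 3 entries, a list of its own where there are three numbers: the shift along the tool's x, y, z in cm, then the turn, a rotation vector about the tool's x, y, z in rad, then the closure, from -1 (fully open) to 1 (shut). A call has 1 to 12 rows; each row shifts and turns the commanded pose from where the row before left it, along the tool's axes as they then stand; what a row does not reach is not made up. A row lasts 1/10 s, in which the tool goes at most 50 mm and 8.59 degrees, less where a joint would pass 70% of its speed; a pose out of reach is approached as far as the arm can. A call with a gripper value outside its range is refused whole. The fingers move at their own pace and stop on an object; "squeeze" is the grip in N (left out, the last holds). Time passes only in rows, so rows that do not move let the fingers close. It gives the time, the measured TCP pose, the force, the opening and the grip force at its end, in the units of the state.
- r.state(): the state, without advancing time (a new reading comes with each control period).
- r.capture(name): name is "side" or "top"; returns (picture, depth): 480x640x3 uint8, red, green, blue; 480x640 float32, m along the optical axis (not along the pixel's ray), 0 where there is no reading.
- r.camera_params(name): a dict with "fx", "fy", "cx", "cy" (pixels), "extrinsics" (4x4, takes a point from world to camera coordinates). Camera axes: x right, y down, z forward; pixel columns grow to the right and rows downward; lengths in m; the calibration is good to about 2 mm. A picture is of the moment at which its call begins. camera_params takes no time and is no camera call.
- r.hand_in(): hands the job in; it is judged then, once.
The state is a dict: "t": time; "q": joint angles; "dq": joint speeds; "joint_torque": joint torques, N m; "tcp_pos": TCP position; "ee_rot": TCP orientation; "ft_force": force on the tool from outside, world axes, zero at the start; "torque": the same for the moment, N m; "width": finger opening in m; "grip_force": force on a finger pad.
Only numpy, scipy, OpenCV 4.12 (cv2) and the standard library are available. Lean on these libraries where they do the work, as an engineer would, in place of code of your own. Each camera call takes 0.05 s, during which the arm holds its last target. There are 200 camera calls.

## Working session

There is one attempt and no reset: what is moved stays moved. The work goes in short steps, Python scripts to look and compute and a tool call to move; the robot and the scene stay as the last step left them, time stands still between calls to the robot, and variables do not carry over. Pictures are saved under pics/ and viewed, at most 10 in all, crops included, and the job is handed in when it is done.

Besides the shell and the picture viewer there is one more tool, called after "Emit:" as name([rows], argument=value, ...), one row to a line, values as JSON. jog_arm: Moves the arm, as the interface text tells. Its arguments: {"type":"object","properties":{"moves":{"type":"array","items":{"type":"array"}},"squeeze":{"type":"number"}},"required":["moves"]}

```bash
mkdir -p pics
cat > h.py <<'E'
import numpy as np, cv2
from station import r
def cloud(n):
    im,d=r.capture(n); c=r.camera_params(n)
    v,u=np.mgrid[:480,:640]
    P=np.stack([(u-c['cx'])/c['fx']*d,(v-c['cy'])/c['fy']*d,d],-1)
    E=np.array(c['extrinsics']); W=(P-E[:3,3])@E[:3,:3]
    W[d==0]=np.nan
    return im,W
E
python3 - <<'E'
from h import *
for n in('top','side'):
    im,W=cloud(n); cv2.imwrite(f'pics/{n}1.png',im[...,::-1]); np.savez(f'/tmp/{n}1.npz',im=im,W=W)
s=r.state(); print({k:s[k] for k in('t','tcp_pos','ee_rot','width','ft_force','torque')})
E
```

```text
{'t': 0.1, 'tcp_pos': array([ 0.14283663, -0.53068199,  0.23050114]), 'ee_rot': array([-1.30985461e-01,  9.91383945e-01,  8.16650415e-04, -1.23767971e-04]), 'width': 0.08541220547221243, 'ft_force': array([ 0.99394101, -0.29271126,  0.08349297]), 'torque': array([-0.01769093, -0.02310548,  0.00787783])}
```

View pics/top1.png

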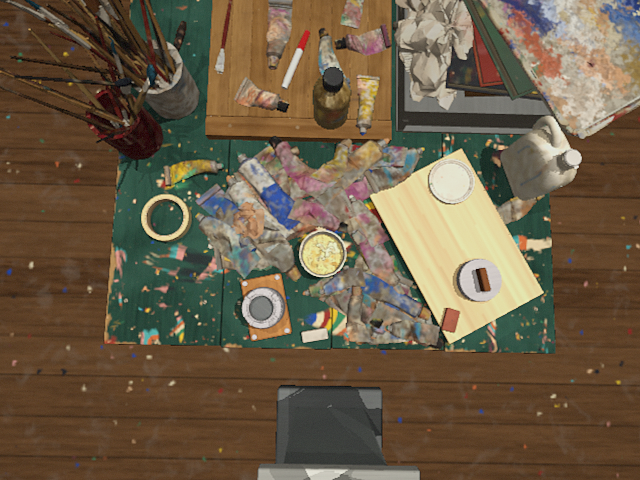

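View pics/side1.png

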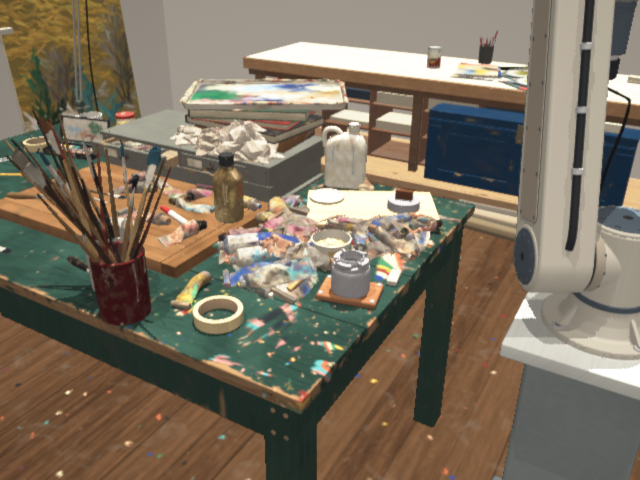

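The top view shows the lid at about (479,281) with its bar running nearly along the image's vertical, and the pot at (263,308) on a slightly turned board. The side view confirms both stand free. Next I measure them.

```bash
cat > m.py <<'E'
import numpy as np, cv2
D=np.load('/tmp/top1.npz'); im,W=D['im'],D['W']
def rect(m,name):
    p=W[m][:,:2].astype(np.float32); (c,s,a)=cv2.minAreaRect(p*1000)
    print(name,m.sum(),'c',np.round(c,1),'size',np.round(s,1),'ang',round(a,1),'z med',np.nanmedian(W[m][:,2]).round(4),'mean',p.mean(0).round(4))
v,u=np.mgrid[:480,:640]
box=lambda u0,u1,v0,v1:(u>u0)&(u<u1)&(v>v0)&(v<v1)
z=W[...,2]
L=box(448,512,250,312)
print(np.nanpercentile(z[L],[1,50,99]))
rect(L&(z>.06),'bar'); rect(L&(z>.036)&(z<.055),'lidtop')
b=(im.astype(int).sum(-1)<220)&box(465,495,262,298); rect(b,'bar dark')
P=box(230,300,265,345)
rect(P&(z>.01)&(z<.02),'board'); rect(P&(z>.06)&(z<.1),'pot'); rect(P&(z>.08)&(z<.1),'neck')
print(np.nanpercentile(z[P],[1,50,99]))
for n,B in dict(e1=box(298,332,322,348),e2=box(438,464,304,336),tub=box(424,478,155,208)).items(): rect(B&(z>(.006 if n=='e1' else .0255)),n)
a=cv2.resize(im[255:350,225:305],None,fx=5,fy=5,interpolation=2); c=cv2.resize(im[255:350,440:520],None,fx=5,fy=5,interpolation=2)
cv2.imwrite('pics/crop.png',np.hstack([a,c])[...,::-1])
E
python3 m.py
```

```text
[0.01814339 0.02310096 0.07083998]
bar 204 c [ 524.8 -270.7] size [46.1 15.2] ang 13.1 z med 0.0689 mean [ 0.5247 -0.2692]
lidtop 1244 c [ 524.7 -270.3] size [83.  83.8] ang 0.3 z med 0.0444 mean [ 0.5244 -0.268 ]
bar dark 115 c [ 517.1 -262.5] size [21.1 60.2] ang 74.8 z med 0.0602 mean [nan nan]
board 1203 c [477.5 163.1] size [158.5  96.5] ang 13.9 z med 0.0141 mean [0.4658 0.1511]
pot 1382 c [480.1 150.4] size [ 77.9 113.8] ang 80.9 z med 0.0768 mean [0.4634 0.152 ]
neck 596 c [462.1 153.9] size [70.1 69.9] ang 37.0 z med 0.0869 mean [0.4623 0.1535]
[-0.00303639  0.01286148  0.09097598]
e1 293 c [408.9  54.2] size [23.7 51.7] ang 9.1 z med 0.0127 mean [0.4087 0.0542]
e2 340 c [ 443.3 -208.6] size [39.2 50.3] ang 72.3 z med 0.0332 mean [ 0.4445 -0.2131]
tub 905 c [ 726.1 -219. ] size [97.8 97.1] ang 80.9 z med 0.0276 mean [ 0.7265 -0.2211]
```

View pics/crop.png

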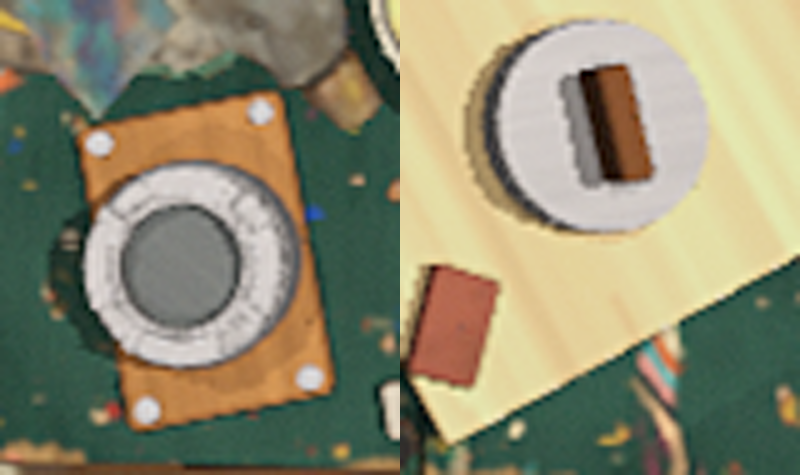

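The crop shows the board's four pegs at crop px (100,145), (262,110), (147,410) and (310,378). The bar is tilted slightly left at its top, clear of the red eraser. I use the pegs for the pot's board pose.

Run:
```python
from h import *
D=np.load('/tmp/top1.npz'); im,W=D['im'],D['W']
c=r.camera_params('top');E=np.array(c['extrinsics'])
o=-E[:3,:3].T@E[:3,3]
def ray(u,v,z):
    d=E[:3,:3].T@np.array([(u-c['cx'])/c['fx'],(v-c['cy'])/c['fy'],1]); return (o+d*(z-o[2])/d[2])[:2]
p=[ray(225+a/5-.4,255+b/5-.4,.015) for a,b in((100,145),(262,110),(147,410),(310,378))]
print(np.round(p,4),np.mean(p,0))
for a,b in((2,0),(3,1)):
    d=p[a]-p[b]; print(np.degrees(np.arctan2(-d[1],-d[0])),np.linalg.norm(d))
d=p[0]-p[1];print(np.degrees(np.arctan2(d[1],d[0]))-90,np.linalg.norm(d))
v,u=np.mgrid[:480,:640];z=W[...,2]
P=(u>230)&(u<300)&(v>265)&(v<345)
for lo,hi in((.0835,.0885),(.0885,.095),(.083,.095)):
    m=P&(z>lo)&(z<hi); q=W[m][:,:2]; (cc,R)=cv2.minEnclosingCircle((q*1000).astype(np.float32)); print(lo,m.sum(),cc,R,q.mean(0))
R=cv2.Rodrigues
from scipy.spatial.transform import Rotation as Ro
s=r.state();M=Ro.from_quat(s['ee_rot']).as_matrix();print(M.round(3))
hsv=cv2.cvtColor(im,cv2.COLOR_RGB2HSV)
m=P&(abs(z-.014)<.006)&(hsv[...,0]<20)&(hsv[...,1]>100)&(hsv[...,2]>100)
m=cv2.morphologyEx(m.astype(np.uint8),cv2.MORPH_OPEN,np.ones((3,3)))>0
print(cv2.minAreaRect((W[m][:,:2]*1000).astype(np.float32)))
```

```text
[[0.5081 0.1985]
 [0.5236 0.1335]
 [0.4034 0.1754]
 [0.4172 0.1109]] [0.46310909 0.15456453]
12.41724907440357 0.10721309170186918
12.036590005245504 0.10877529980243367
13.408329801400924 0.06673333003213545
0.0835 366 (462.5231628417969, 153.9603271484375) 35.87767791748047 [0.46208174 0.15437267]
0.0885 176 (462.7303771972656, 153.7341766357422) 35.754486083984375 [0.46314396 0.15186404]
0.083 548 (462.5848083496094, 153.9803466796875) 35.93235778808594 [0.4625394  0.15344575]
[[-0.966 -0.26  -0.   ]
 [-0.26   0.966  0.002]
 [ 0.     0.002 -1.   ]]
((462.945068359375, 154.13253784179688), (123.00653076171875, 83.67283630371094), 12.309038162231445)
```

Emit:
jog_arm([
  [[-4,1.4,0],[0,0,0],-1],
  [[-4,1.4,0],[0,0,0],-1],
  [[-4,1.4,0],[0,0,0],-1],
  [[-4,1.4,0],[0,0,0],-1],
  [[-4,1.4,0],[0,0,0],-1],
  [[-4,1.4,0],[0,0,0],-1],
  [[-4,1.4,0],[0,0,0],-1],
  [[-4,1.4,0],[0,0,0],-1],
  [[-4,1.4,0],[0,0,0],-1],
  [[-4,1.4,0],[0,0,0],-1],
  [[-3.6,1.2,0],[0,0,0.034],-1],
  [[0,0,3],[0,0,0],-1],
], squeeze=30)

```text
t: 1.3
tcp_pos: [0.5294, -0.2694, 0.2034]
ee_rot: [-0.116, 0.993, -0.002, 0.003]
ft_force: [-0.1, -1.1, -0.7]
width: 0.0854
grip_force: 0.0
```

```bash
cat > g.py <<'E'
import sys
from h import *
from scipy.spatial.transform import Rotation as Ro
t=np.array([float(a) for a in sys.argv[1:4]]); yaw=float(sys.argv[4])  # target TCP, tool-x yaw deg
s=r.state(); R=Ro.from_quat(s['ee_rot']); M=R.as_matrix()
T=np.array([[np.cos(np.radians(yaw)),np.sin(np.radians(yaw)),0],[np.sin(np.radians(yaw)),-np.cos(np.radians(yaw)),0],[0,0,-1]]).T
T=np.column_stack([[np.cos(np.radians(yaw)),np.sin(np.radians(yaw)),0],[np.sin(np.radians(yaw)),-np.cos(np.radians(yaw)),0],[0,0,-1]])
print('t',s['t'],'tcp',s['tcp_pos'].round(4),'yaw',np.degrees(np.arctan2(M[1,0],M[0,0])).round(2),'w',round(s['width'],4),'F',s['ft_force'].round(2),'T',s['torque'].round(3),'grip',s['grip_force'])
print('shift cm',(M.T@(t-s['tcp_pos'])*100).round(2),'turn',(R.inv()*Ro.from_matrix(T)).as_rotvec().round(4),'q6',s['q'][5].round(3))
E
python3 g.py .5247 -.2705 .11 193.1
```

```text
t 1.3 tcp [ 0.5294 -0.2694  0.2034] yaw -166.71 w 0.0854 F [-0.11 -1.08 -0.74] T [-0.043 -0.005 -0.027] grip 0.0
shift cm [0.54 0.03 9.33] turn [-0.0038  0.0058  0.0033] q6 -1.132
```

Emit:
jog_arm([
  [[0.2,0,4],[0,0,0],-1],
  [[0,0,3.5],[0,0,0],-1],
  [[0,0,1],[0,0,0],-1],
  [[0,0,0],[0,0,0],-1],
  [[0,0,0],[0,0,0],-1],
  [[0,0,0],[0,0,0],-1],
])

```text
t: 1.9
tcp_pos: [0.5238, -0.2721, 0.1186]
ee_rot: [-0.114, 0.993, -0.001, 0.002]
ft_force: [0.4, 0.0, -0.4]
width: 0.0856
grip_force: 0.0
```

```bash
python3 g.py .5247 -.2705 .05 193.1
python3 - <<'E'
from h import *
im,W=cloud('side'); im2,_=cloud('top')
a=cv2.resize(im[150:250,340:460],(480,400)); b=cv2.resize(im2[230:330,440:520],(320,400))
cv2.imwrite('pics/c2.png',np.hstack([a,b])[...,::-1])
E
```

```text
t 1.9 tcp [ 0.5238 -0.2721  0.1186] yaw -166.89 w 0.0856 F [ 0.37  0.04 -0.39] T [ 0.009 -0.012 -0.035] grip 0.0
shift cm [-0.1   0.15  6.86] turn [-0.0022  0.0033  0.0002] q6 -1.128
```

View pics/c2.png

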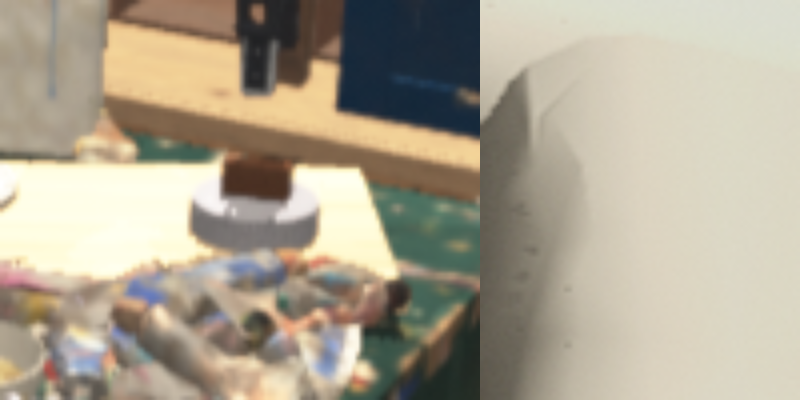

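The side crop shows the fingers centred above the bar (about column 258). The top camera is blocked by the arm. I descend and grip.

Emit:
jog_arm([
  [[-0.1,0.15,2],[-0.002,0.003,0],-1],
  [[0,0,2],[0,0,0],-1],
  [[0,0,1.8],[0,0,0],-1],
  [[0,0,1],[0,0,0],-1],
  [[0,0,0],[0,0,0],-1],
  [[0,0,0],[0,0,0],1],
  [[0,0,0],[0,0,0],1],
  [[0,0,0],[0,0,0],1],
  [[0,0,0],[0,0,0],1],
  [[0,0,0],[0,0,0],1],
  [[0,0,0],[0,0,0],1],
  [[0,0,0],[0,0,0],1],
], squeeze=50)

```text
t: 3.2
tcp_pos: [0.5233, -0.2699, 0.0488]
ee_rot: [-0.114, 0.993, 0.001, -0.001]
ft_force: [-0.2, 0.1, 4.3]
width: 0.013
grip_force: 50.3
```

```bash
python3 g.py .5247 -.2705 .05 193.1
```

```text
t 3.2 tcp [ 0.5233 -0.2699  0.0488] yaw -166.88 w 0.013 F [-0.24  0.13  4.28] T [0.176 0.08  0.046] grip 50.33444166183472
shift cm [-0.12 -0.09 -0.12] turn [ 0.0013 -0.0022  0.0003] q6 -1.131
```

Emit:
jog_arm([
  [[0,0,-0.5],[0,0,0],1],
  [[0,0,-1],[0,0,0],1],
  [[0,0,-2],[0,0,0],1],
  [[0,0,-3],[0,0,0],1],
  [[0,0,-3],[0,0,0],1],
  [[0,0,-2],[0,0,0],1],
  [[0,0,-1],[0,0,0],1],
  [[0,0,0],[0,0,0],1],
  [[0,0,0],[0,0,0],1],
])

```text
t: 4.1
tcp_pos: [0.5228, -0.2695, 0.1721]
ee_rot: [-0.114, 0.993, 0.001, -0.002]
ft_force: [0.1, -0.5, -1.1]
width: 0.0127
grip_force: 49.7
```

Emit:
jog_arm([
  [[0,1,0],[0,0,0],1],
  [[0,2,0],[0,0,0],1],
  [[-0.4,4,0],[0,0,0],1],
  [[-0.4,5,0],[0,0,0],1],
  [[-0.4,5,0],[0,0,0],1],
  [[-0.4,5,0],[0,0,0],1],
  [[-0.4,5,0],[0,0,0],1],
  [[-0.4,5,0],[0,0,0],1],
  [[-0.4,5,0],[0,0,0],1],
  [[-0.4,3,0],[0,0,0],1],
  [[-0.4,2,0],[0,0,0.014],1],
  [[0,0.8,0],[0,0,0],1],
])

```text
t: 5.3
tcp_pos: [0.4605, 0.156, 0.173]
ee_rot: [-0.108, 0.994, 0.001, -0.003]
ft_force: [-0.1, -0.3, -0.6]
width: 0.0128
grip_force: 49.7
```

Emit:
jog_arm([
  [[0,0,0],[0,0,0],1],
  [[0,0,0],[0,0,0],1],
  [[0,0,0],[0,0,0],1],
])

```text
t: 5.6
tcp_pos: [0.4615, 0.1532, 0.1739]
ee_rot: [-0.107, 0.994, 0.001, -0.002]
ft_force: [0.5, 0.2, -1.2]
width: 0.0133
grip_force: 49.7
```

```bash
python3 g.py .4614 .1546 .1268 192.3
python3 - <<'E'
from h import *
im,W=cloud('side'); np.savez('/tmp/s3.npz',im=im,W=W); 
cv2.imwrite('pics/c3.png',cv2.resize(im[150:310,270:430],(600,600),interpolation=cv2.INTER_CUBIC)[...,::-1])
E
```

```text
t 5.6 tcp [0.4615 0.1532 0.1739] yaw -167.75 w 0.0133 F [ 0.48  0.2  -1.16] T [-0.049  0.011 -0.005] grip 49.71952557563782
shift cm [-0.04  0.13  4.71] turn [ 0.0017 -0.0035 -0.0009] q6 -1.997
```

View pics/c3.png

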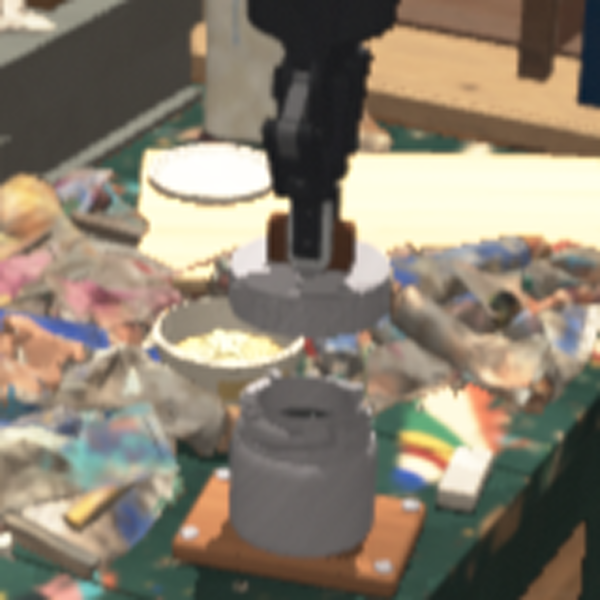

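The side crop shows the lid level above the pot (lid at about (310,290), pot mouth at (305,400)), with the bar held fully. I check the lid's centre against the pot's by fitting circles to the side cloud.

Run:
```python
from h import *
from scipy.optimize import least_squares
D=np.load('/tmp/s3.npz');W=D['W'].reshape(-1,3)
W=W[np.isfinite(W).all(1)]; W=W[np.hypot(W[:,0]-.462,W[:,1]-.154)<.06]
for n,lo,hi,R in(('lid wall',.150,.166,.042),('pot wall',.025,.06,.040)):
    p=W[(W[:,2]>lo)&(W[:,2]<hi)]
    f=least_squares(lambda c:np.hypot(p[:,0]-c[0],p[:,1]-c[1])-R,[.462,.154],loss='soft_l1',f_scale=.001)
    e=f.fun; print(n,len(p),f.x.round(4),np.abs(np.hypot(p[:,0]-f.x[0],p[:,1]-f.x[1])-R).mean())
z=W[:,2]; print(np.histogram(z,np.arange(.08,.2,.005)))
t=W[(z>.166)&(z<.178)]; print('lid top z',np.median(t[:,2]))
p=W[(z>.143)&(z<.18)]
A=np.c_[t[:,:2]-t[:,:2].mean(0),np.ones(len(t))]; print('slope',np.linalg.lstsq(A,t[:,2],rcond=None)[0])
```

```text
lid wall 313 [0.4622 0.1533] 0.0013067852277272394
pot wall 597 [0.4623 0.1527] 0.001332129919082738
(array([117, 245, 117,   0,   0,   0,   0,   0,   0,   0,   0,   0,   0,
        24,  84, 110,  96, 144, 404,  50,  48,  56,  52]), array([0.08 , 0.085, 0.09 , 0.095, 0.1  , 0.105, 0.11 , 0.115, 0.12 ,
       0.125, 0.13 , 0.135, 0.14 , 0.145, 0.15 , 0.155, 0.16 , 0.165,
       0.17 , 0.175, 0.18 , 0.185, 0.19 , 0.195]))
lid top z 0.17134176970286255
slope [ 0.01811615 -0.03861187  0.17117828]
```

Emit:
jog_arm([
  [[0,0.03,1],[0.001,-0.003,0],1],
  [[0,0,2],[0,0,0],1],
  [[0,0,1],[0,0,0],1],
  [[0,0,0.7],[0,0,0],1],
  [[0,0,0.3],[0,0,0],1],
  [[0,0,0.2],[0,0,0],1],
  [[0,0,0],[0,0,0],1],
  [[0,0,0],[0,0,0],1],
  [[0,0,0],[0,0,0],1],
])

```text
t: 6.55
tcp_pos: [0.4618, 0.1547, 0.1225]
ee_rot: [-0.107, 0.994, 0.001, 0.0]
ft_force: [0.5, 0.4, -1.6]
width: 0.013
grip_force: 49.7
```

```bash
python3 g.py .4614 .1536 .1128 192.3
```

```text
t 6.55 tcp [0.4618 0.1547 0.1225] yaw -167.68 w 0.013 F [ 0.54  0.39 -1.62] T [ 0.049 -0.004  0.013] grip 49.72554266452789
shift cm [ 0.06 -0.1   0.97] turn [0.0012 0.0008 0.0003] q6 -2.001
```

Emit:
jog_arm([
  [[0.03,-0.08,0.2],[0,0,0],1],
  [[0,0,0.2],[0,0,0],1],
  [[0,0,0.2],[0,0,0],1],
  [[0,0,0.1],[0,0,0],1],
  [[0,0,0],[0,0,0],1],
  [[0,0,0],[0,0,0],1],
])

```text
t: 7.15
tcp_pos: [0.4614, 0.1537, 0.115]
ee_rot: [-0.107, 0.994, 0.0, -0.0]
ft_force: [0.1, 0.3, -1.6]
width: 0.0129
grip_force: 49.7
```

Emit:
jog_arm([
  [[0,0,0.1],[0,0,0],1],
  [[0,0,0],[0,0,0],1],
  [[0,0,0],[0,0,0],1],
])

```text
t: 7.45
tcp_pos: [0.4614, 0.1537, 0.114]
ee_rot: [-0.107, 0.994, 0.0, -0.0]
ft_force: [-0.2, 0.0, -1.1]
width: 0.0132
grip_force: 49.7
```

```bash
python3 g.py .4614 .1536 .1128 192.3
```

```text
t 7.45 tcp [0.4614 0.1537 0.114 ] yaw -167.69 w 0.0132 F [-0.24  0.   -1.13] T [ 0.007 -0.022 -0.032] grip 49.7251957654953
shift cm [ 0.   -0.01  0.12] turn [ 0.0009 -0.      0.0001] q6 -1.999
```

Emit:
jog_arm([
  [[0,0,0.05],[0,0,0],1],
  [[0,0,0.05],[0,0,0],1],
  [[0,0,0],[0,0,0],1],
  [[0,0,0],[0,0,0],1],
])

```text
t: 7.85
tcp_pos: [0.4615, 0.1537, 0.1131]
ee_rot: [-0.107, 0.994, 0.0, 0.0]
ft_force: [-0.2, -0.3, -0.6]
width: 0.0131
grip_force: 49.9
```

Emit:
jog_arm([
  [[0,0,0.03],[0,0,0],1],
  [[0,0,0],[0,0,0],1],
  [[0,0,0],[0,0,0],1],
])

```text
t: 8.15
tcp_pos: [0.4615, 0.1537, 0.113]
ee_rot: [-0.107, 0.994, 0.001, 0.0]
ft_force: [-1.5, -0.2, 3.2]
width: 0.0129
grip_force: 50.2
```

Emit:
jog_arm([
  [[0,0,0],[0,0,-0.035],1],
  [[0,0,0],[0,0,-0.035],1],
  [[0,0,0],[0,0,0],1],
  [[0,0,0],[0,0,0],1],
])

```text
t: 8.55
tcp_pos: [0.4617, 0.1538, 0.113]
ee_rot: [-0.142, 0.99, 0.001, 0.0]
ft_force: [0.0, -0.1, 2.5]
width: 0.0131
grip_force: 50.2
```

Emit:
jog_arm([
  [[0,0,0],[0,0,-0.035],1],
  [[0,0,0],[0,0,-0.035],1],
  [[0,0,0],[0,0,0],1],
  [[0,0,0],[0,0,0],1],
])

```text
t: 8.95
tcp_pos: [0.4617, 0.1538, 0.113]
ee_rot: [-0.176, 0.984, 0.001, 0.0]
ft_force: [-0.5, 0.1, 3.1]
width: 0.013
grip_force: 50.3
```

```bash
python3 g.py .4614 .1536 .1128 192.3
```

```text
t 8.95 tcp [0.4617 0.1538 0.113 ] yaw -159.74 w 0.013 F [-0.51  0.1   3.09] T [0.037 0.009 0.028] grip 50.2846223115921
shift cm [ 0.03 -0.    0.02] turn [0.0009 0.0008 0.1389] q6 -1.861
```

Turning freely on the faces; I continue backward.

Emit:
jog_arm([
  [[0,0,0],[0,0,-0.035],1],
  [[0,0,0],[0,0,-0.035],1],
  [[0,0,0],[0,0,0],1],
  [[0,0,0],[0,0,0],1],
])

```text
t: 9.35
tcp_pos: [0.4617, 0.1538, 0.113]
ee_rot: [-0.21, 0.978, 0.001, 0.0]
ft_force: [0.4, 0.0, 4.4]
width: 0.0128
grip_force: 50.4
```

Emit:
jog_arm([
  [[0,0,0],[0,0,-0.035],1],
  [[0,0,0],[0,0,-0.035],1],
  [[0,0,0],[0,0,0],1],
  [[0,0,0],[0,0,0],1],
])

```text
t: 9.75
tcp_pos: [0.4616, 0.1537, 0.113]
ee_rot: [-0.244, 0.97, 0.0, 0.0]
ft_force: [-0.7, 0.6, 5.2]
width: 0.0128
grip_force: 50.5
```

Emit:
jog_arm([
  [[0,0,-0.01],[0,0,-0.035],1],
  [[0,0,0],[0,0,-0.035],1],
  [[0,0,0],[0,0,0],1],
  [[0,0,0],[0,0,0],1],
])

```text
t: 10.15
tcp_pos: [0.4615, 0.1537, 0.1129]
ee_rot: [-0.278, 0.961, 0.0, 0.0]
ft_force: [-0.2, -0.4, 3.5]
width: 0.0133
grip_force: 50.4
```

Emit:
jog_arm([
  [[0,0,0],[0,0,-0.035],1],
  [[0,0,0],[0,0,-0.035],1],
  [[0,0,0],[0,0,0],1],
  [[0,0,0],[0,0,0],1],
])

```text
t: 10.55
tcp_pos: [0.4608, 0.1534, 0.1121]
ee_rot: [-0.311, 0.95, 0.0, -0.001]
ft_force: [-0.1, -0.7, -0.6]
width: 0.0126
grip_force: 49.7
```

The support has gone at about 24° back: TCP dropped 0.9 mm and the press reads zero. I turn a little further into the gap and go down.

Emit:
jog_arm([
  [[0,0,0],[0,0,-0.04],1],
  [[0,0,0.1],[0,0,0],1],
  [[0,0,0.1],[0,0,0],1],
  [[0,0,0],[0,0,0],1],
  [[0,0,0],[0,0,0],1],
])

```text
t: 11.05
tcp_pos: [0.4613, 0.1537, 0.1107]
ee_rot: [-0.331, 0.944, 0.0, -0.0]
ft_force: [-0.1, -0.5, -0.8]
width: 0.013
grip_force: 49.7
```

```bash
python3 g.py .4614 .1536 .106 218.5
```

```text
t 11.05 tcp [0.4613 0.1537 0.1107] yaw -141.37 w 0.013 F [-0.06 -0.53 -0.79] T [-0.025  0.006  0.027] grip 49.721580147743225
shift cm [-0.   -0.01  0.47] turn [0.0009 0.0001 0.0022] q6 -1.54
```

Emit:
jog_arm([
  [[0,0,0.1],[0,0,0],1],
  [[0,0,0.1],[0,0,0],1],
  [[0,0,0.1],[0,0,0],1],
  [[0,0,0.05],[0,0,0],1],
  [[0,0,0],[0,0,0],1],
  [[0,0,0],[0,0,0],1],
])

```text
t: 11.65
tcp_pos: [0.4614, 0.1537, 0.1073]
ee_rot: [-0.331, 0.944, 0.0, 0.0]
ft_force: [0.4, 0.6, -1.1]
width: 0.0131
grip_force: 49.7
```

Emit:
jog_arm([
  [[0,0,0.05],[0,0,0],1],
  [[0,0,0],[0,0,0],1],
  [[0,0,0],[0,0,0],1],
])

```text
t: 11.95
tcp_pos: [0.4614, 0.1537, 0.1068]
ee_rot: [-0.331, 0.944, 0.0, 0.0]
ft_force: [0.1, -0.5, -0.1]
width: 0.0129
grip_force: 49.7
```

```bash
python3 g.py .4614 .1536 .106 218.5
```

```text
t 11.95 tcp [0.4614 0.1537 0.1068] yaw -141.34 w 0.0129 F [ 0.1  -0.45 -0.07] T [ 0.006 -0.006 -0.034] grip 49.72216844558716
shift cm [ 0.01 -0.01  0.08] turn [0.0009 0.0004 0.0028] q6 -1.539
```

Emit:
jog_arm([
  [[0,0,0.04],[0,0,0],1],
  [[0,0,0.02],[0,0,0],1],
  [[0,0,0],[0,0,0],1],
  [[0,0,0],[0,0,0],1],
])

```text
t: 12.35
tcp_pos: [0.4614, 0.1537, 0.1062]
ee_rot: [-0.331, 0.944, 0.0, 0.0]
ft_force: [-0.2, 0.5, -1.2]
width: 0.013
grip_force: 49.7
```

Emit:
jog_arm([
  [[0,0,0.02],[0,0,0],1],
  [[0,0,0],[0,0,0],1],
  [[0,0,0],[0,0,0],1],
])

```text
t: 12.65
tcp_pos: [0.4614, 0.1537, 0.1061]
ee_rot: [-0.331, 0.944, 0.0, 0.0]
ft_force: [-0.6, 0.3, -1.3]
width: 0.0128
grip_force: 49.8
```

Emit:
jog_arm([
  [[0,0,0.02],[0,0,0],1],
  [[0,0,0],[0,0,0],1],
  [[0,0,0],[0,0,0],1],
])

```text
t: 12.95
tcp_pos: [0.4615, 0.1537, 0.106]
ee_rot: [-0.331, 0.944, 0.0, 0.0]
ft_force: [-0.2, -0.0, 0.3]
width: 0.0129
grip_force: 49.9
```

```bash
python3 g.py .4614 .1536 .106 218.5
```

```text
t 12.95 tcp [0.4615 0.1537 0.106 ] yaw -141.33 w 0.0129 F [-0.23 -0.02  0.34] T [-0.011 -0.036  0.007] grip 49.92904722690582
shift cm [ 0.02 -0.   -0.  ] turn [0.0007 0.0007 0.0029] q6 -1.539
```

Emit:
jog_arm([
  [[0,0,0.01],[0,0,0.035],1],
  [[0,0,0],[0,0,0.035],1],
  [[0,0,0],[0,0,0],1],
  [[0,0,0],[0,0,0],1],
])

```text
t: 13.35
tcp_pos: [0.4614, 0.1537, 0.1058]
ee_rot: [-0.298, 0.954, 0.0, 0.0]
ft_force: [-0.1, 0.3, 0.5]
width: 0.0132
grip_force: 49.9
```

Emit:
jog_arm([
  [[0,0,0.01],[0,0,0.035],1],
  [[0,0,0.01],[0,0,0.035],1],
  [[0,0,0],[0,0,0],1],
  [[0,0,0],[0,0,0],1],
])

```text
t: 13.75
tcp_pos: [0.4614, 0.1537, 0.1055]
ee_rot: [-0.265, 0.964, 0.0, -0.0]
ft_force: [-0.5, -0.6, -0.1]
width: 0.0129
grip_force: 49.8
```

```bash
python3 g.py .4614 .1536 .106 218.5
```

```text
t 13.75 tcp [0.4614 0.1537 0.1055] yaw -149.28 w 0.0129 F [-0.49 -0.55 -0.14] T [-0.019 -0.056  0.007] grip 49.81026649475098
shift cm [ 0.   -0.01 -0.05] turn [ 0.0009  0.0002 -0.1358] q6 -1.678
```

Emit:
jog_arm([
  [[0,0,0.025],[0,0,0.035],1],
  [[0,0,0.025],[0,0,0.035],1],
  [[0,0,0],[0,0,0],1],
  [[0,0,0],[0,0,0],1],
])

```text
t: 14.15
tcp_pos: [0.4615, 0.1537, 0.1051]
ee_rot: [-0.231, 0.973, 0.0, 0.0]
ft_force: [0.4, -0.9, 0.3]
width: 0.0128
grip_force: 49.9
```

Emit:
jog_arm([
  [[0,0,0.02],[0,0,0.035],1],
  [[0,0,0.02],[0,0,0.035],1],
  [[0,0,0],[0,0,0],1],
  [[0,0,0],[0,0,0],1],
])

```text
t: 14.55
tcp_pos: [0.4615, 0.1537, 0.1048]
ee_rot: [-0.197, 0.98, 0.0, 0.0]
ft_force: [-0.5, 1.2, 1.2]
width: 0.0128
grip_force: 50.0
```

```bash
python3 g.py .4614 .1536 .106 218.5
```

```text
t 14.55 tcp [0.4615 0.1537 0.1048] yaw -157.29 w 0.0128 F [-0.54  1.16  1.2 ] T [-0.051  0.071  0.022] grip 50.021483302116394
shift cm [ 0.01 -0.01 -0.12] turn [ 0.0009  0.0006 -0.2755] q6 -1.818
```

Emit:
jog_arm([
  [[0,0,0.018],[0,0,0.035],1],
  [[0,0,0.018],[0,0,0.035],1],
  [[0,0,0],[0,0,0],1],
  [[0,0,0],[0,0,0],1],
])

```text
t: 14.95
tcp_pos: [0.4615, 0.1537, 0.1044]
ee_rot: [-0.162, 0.987, 0.001, 0.0]
ft_force: [0.6, -0.1, 1.5]
width: 0.0129
grip_force: 50.1
```

Emit:
jog_arm([
  [[0,0,0.018],[0,0,0.035],1],
  [[0,0,0.018],[0,0,0.035],1],
  [[0,0,0],[0,0,0],1],
  [[0,0,0],[0,0,0],1],
])

```text
t: 15.35
tcp_pos: [0.4615, 0.1538, 0.104]
ee_rot: [-0.128, 0.992, 0.001, 0.0]
ft_force: [0.2, -0.1, 2.4]
width: 0.0131
grip_force: 50.1
```

```bash
python3 g.py .4614 .1536 .106 218.5
```

```text
t 15.35 tcp [0.4615 0.1538 0.104 ] yaw -165.31 w 0.0131 F [ 0.24 -0.12  2.36] T [-0.004  0.071 -0.073] grip 50.14079511165619
shift cm [ 0.02 -0.01 -0.2 ] turn [ 0.0009  0.0005 -0.4155] q6 -1.958
```

Emit:
jog_arm([
  [[0,0,0.017],[0,0,0.035],1],
  [[0,0,0.017],[0,0,0.035],1],
  [[0,0,0],[0,0,0],1],
  [[0,0,0],[0,0,0],1],
])

```text
t: 15.75
tcp_pos: [0.4614, 0.1537, 0.1036]
ee_rot: [-0.093, 0.996, 0.001, -0.0]
ft_force: [0.5, 0.0, 1.8]
width: 0.013
grip_force: 50.2
```

Emit:
jog_arm([
  [[0,0,0.017],[0,0,0.035],1],
  [[0,0,0.017],[0,0,0.035],1],
  [[0,0,0],[0,0,0],1],
  [[0,0,0],[0,0,0],1],
])

```text
t: 16.15
tcp_pos: [0.4614, 0.1537, 0.1033]
ee_rot: [-0.058, 0.998, 0.001, -0.0]
ft_force: [-1.0, 0.1, 1.7]
width: 0.0133
grip_force: 50.2
```

```bash
python3 g.py .4614 .1536 .106 218.5
```

```text
t 16.15 tcp [0.4614 0.1537 0.1033] yaw -173.33 w 0.0133 F [-1.    0.14  1.67] T [-0.042  0.025 -0.073] grip 50.15571177005768
shift cm [ 0.   -0.01 -0.27] turn [ 1.000e-03  2.000e-04 -5.556e-01] q6 -2.098
```

Emit:
jog_arm([
  [[0,0,0.018],[0,0,0.035],1],
  [[0,0,0.018],[0,0,0.035],1],
  [[0,0,0],[0,0,0],1],
  [[0,0,0],[0,0,0],1],
])

```text
t: 16.55
tcp_pos: [0.4614, 0.1537, 0.1029]
ee_rot: [-0.023, 1.0, 0.001, -0.0]
ft_force: [-0.2, -0.3, 2.1]
width: 0.0132
grip_force: 50.2
```

Emit:
jog_arm([
  [[0,0,0.018],[0,0,0.035],1],
  [[0,0,0.018],[0,0,0.035],1],
  [[0,0,0],[0,0,0],1],
  [[0,0,0],[0,0,0],1],
])

```text
t: 16.95
tcp_pos: [0.4614, 0.1537, 0.1026]
ee_rot: [0.012, 1.0, 0.001, -0.0]
ft_force: [-0.2, 0.4, 2.9]
width: 0.0133
grip_force: 50.2
```

```bash
python3 g.py .4614 .1536 .106 218.5
```

```text
t 16.95 tcp [0.4614 0.1537 0.1026] yaw 178.65 w 0.0133 F [-0.18  0.39  2.85] T [0.111 0.087 0.016] grip 50.241873264312744
shift cm [ 0.   -0.01 -0.34] turn [ 1.100e-03  3.000e-04 -6.956e-01] q6 -2.238
```

Emit:
jog_arm([
  [[0,0,0.017],[0,0,0.035],1],
  [[0,0,0.017],[0,0,0.035],1],
  [[0,0,0],[0,0,0],1],
  [[0,0,0],[0,0,0],1],
])

```text
t: 17.35
tcp_pos: [0.4615, 0.1538, 0.1023]
ee_rot: [0.047, 0.999, 0.001, 0.0]
ft_force: [0.6, 0.2, 3.9]
width: 0.0129
grip_force: 50.3
```

Emit:
jog_arm([
  [[0,0,0.017],[0,0,0.035],1],
  [[0,0,0.017],[0,0,0.035],1],
  [[0,0,0],[0,0,0],1],
  [[0,0,0],[0,0,0],1],
])

```text
t: 17.75
tcp_pos: [0.4615, 0.1537, 0.1019]
ee_rot: [0.082, 0.997, 0.001, -0.0]
ft_force: [0.5, 0.6, 2.4]
width: 0.0126
grip_force: 50.4
```

```bash
python3 g.py .4614 .1536 .106 218.5
```

```text
t 17.75 tcp [0.4615 0.1537 0.1019] yaw 170.62 w 0.0126 F [0.49 0.61 2.43] T [ 0.036  0.103 -0.064] grip 50.35222291946411
shift cm [ 0.01 -0.02 -0.41] turn [ 1.100e-03  3.000e-04 -8.356e-01] q6 -2.378
```

Emit:
jog_arm([
  [[0,0,0.017],[0,0,0.035],1],
  [[0,0,0.015],[0,0,0.035],1],
  [[0,0,0],[0,0,0],1],
  [[0,0,0],[0,0,0],1],
])

```text
t: 18.15
tcp_pos: [0.4615, 0.1538, 0.1016]
ee_rot: [0.117, 0.993, 0.001, -0.0]
ft_force: [0.4, 0.6, 3.4]
width: 0.0129
grip_force: 50.4
```

```bash
python3 g.py .4614 .1536 .106 218.5
```

```text
t 18.15 tcp [0.4615 0.1538 0.1016] yaw 166.61 w 0.0129 F [0.38 0.59 3.36] T [ 0.169  0.077 -0.07 ] grip 50.36975383758545
shift cm [ 0.   -0.02 -0.44] turn [ 1.200e-03  3.000e-04 -9.056e-01] q6 -2.448
```

Emit:
jog_arm([
  [[0,0,0.017],[0,0,0.035],1],
  [[0,0,0],[0,0,0],1],
  [[0,0,0],[0,0,0],1],
])

```text
t: 18.45
tcp_pos: [0.4615, 0.1538, 0.1014]
ee_rot: [0.134, 0.991, 0.001, -0.0]
ft_force: [-0.5, 0.7, 3.3]
width: 0.0126
grip_force: 50.4
```

```bash
python3 g.py .4614 .1536 .106 218.5
```

```text
t 18.45 tcp [0.4615 0.1538 0.1014] yaw 164.6 w 0.0126 F [-0.45  0.69  3.31] T [ 0.11   0.118 -0.072] grip 50.38783371448517
shift cm [ 0.   -0.02 -0.46] turn [ 1.100e-03  1.000e-04 -9.407e-01] q6 -2.483
```

Emit:
jog_arm([
  [[0,0,0.014],[0,0,0.03],1],
  [[0,0,0],[0,0,0],1],
  [[0,0,0],[0,0,0],1],
])

```text
t: 18.75
tcp_pos: [0.4614, 0.1537, 0.1012]
ee_rot: [0.149, 0.989, 0.0, -0.0]
ft_force: [0.5, 0.7, 4.6]
width: 0.013
grip_force: 50.4
```

```bash
python3 g.py .4614 .1536 .106 218.5
```

```text
t 18.75 tcp [0.4614 0.1537 0.1012] yaw 162.82 w 0.013 F [0.46 0.71 4.63] T [ 0.084  0.006 -0.035] grip 50.408231019973755
shift cm [-0.   -0.01 -0.48] turn [ 0.001   0.     -0.9719] q6 -2.514
```

Emit:
jog_arm([
  [[0,0,0.01],[0,0,0.02],1],
  [[0,0,0],[0,0,0],1],
  [[0,0,0],[0,0,0],1],
])

```text
t: 19.05
tcp_pos: [0.4614, 0.1537, 0.1011]
ee_rot: [0.159, 0.987, 0.0, -0.0]
ft_force: [-0.5, -0.1, 3.3]
width: 0.0127
grip_force: 50.4
```

```bash
python3 g.py .4614 .1536 .106 218.5
```

```text
t 19.05 tcp [0.4614 0.1537 0.1011] yaw 161.65 w 0.0127 F [-0.5  -0.08  3.35] T [ 0.055  0.086 -0.073] grip 50.4177850484848
shift cm [-0.   -0.01 -0.49] turn [ 1.000e-03 -1.000e-04 -9.922e-01] q6 -2.534
```

Emit:
jog_arm([
  [[0,0,0.008],[0,0,0.02],1],
  [[0,0,0],[0,0,0],1],
  [[0,0,0],[0,0,0],1],
])

```text
t: 19.35
tcp_pos: [0.4614, 0.1537, 0.101]
ee_rot: [0.169, 0.986, 0.0, -0.0]
ft_force: [-1.0, 0.0, 3.5]
width: 0.0129
grip_force: 50.4
```

```bash
python3 g.py .4614 .1536 .106 218.5
```

```text
t 19.35 tcp [0.4614 0.1537 0.101 ] yaw 160.51 w 0.0129 F [-0.97  0.03  3.52] T [ 0.047  0.108 -0.069] grip 50.40750324726105
shift cm [-0.01 -0.01 -0.5 ] turn [ 1.1000e-03 -1.0000e-04 -1.0122e+00] q6 -2.554
```

Emit:
jog_arm([
  [[0,0,0.005],[0,0,0.02],1],
  [[0,0,0],[0,0,0],1],
  [[0,0,0],[0,0,0],1],
])

```text
t: 19.65
tcp_pos: [0.4616, 0.154, 0.101]
ee_rot: [0.179, 0.984, 0.001, -0.0]
ft_force: [0.5, 0.9, 3.7]
width: 0.0131
grip_force: 50.3
```

```bash
python3 g.py .4614 .1536 .106 218.5
```

```text
t 19.65 tcp [0.4616 0.154  0.101 ] yaw 159.36 w 0.0131 F [0.47 0.92 3.68] T [ 0.517 -0.11  -0.023] grip 50.32395601272583
shift cm [ 0.   -0.04 -0.5 ] turn [ 1.5000e-03  4.0000e-04 -1.0322e+00] q6 -2.574
```

Emit:
jog_arm([
  [[0,0,0],[0,0,0.015],1],
  [[0,0,0],[0,0,0],1],
  [[0,0,0],[0,0,0],1],
])

```text
t: 19.95
tcp_pos: [0.4615, 0.1542, 0.101]
ee_rot: [0.186, 0.982, 0.001, -0.0]
ft_force: [0.6, 3.7, 2.4]
width: 0.0129
grip_force: 50.3
```

```bash
python3 g.py .4614 .1536 .106 218.5
```

```text
t 19.95 tcp [0.4615 0.1542 0.101 ] yaw 158.51 w 0.0129 F [0.56 3.71 2.38] T [ 1.395e+00 -1.000e-03  1.960e-01] grip 50.29682457447052
shift cm [-0.01 -0.06 -0.5 ] turn [ 1.900e-03  4.000e-04 -1.047e+00] q6 -2.589
```

Torque reaches 0.2 N m at 60° and 5 mm down. One stop touches first and pushes the lid sideways, so I relieve that and finish the turn gently.

Emit:
jog_arm([
  [[0.02,0.04,0],[0,0,0.01],1],
  [[0,0,0],[0,0,0],1],
  [[0,0,0],[0,0,0],1],
])

```text
t: 20.25
tcp_pos: [0.4615, 0.1544, 0.101]
ee_rot: [0.191, 0.982, 0.001, -0.0]
ft_force: [1.0, 3.9, 2.0]
width: 0.0127
grip_force: 50.4
```

```bash
python3 g.py .4614 .1536 .106 218.5
```

```text
t 20.25 tcp [0.4615 0.1544 0.101 ] yaw 157.95 w 0.0127 F [1.01 3.86 2.01] T [ 1.379 -0.149  0.481] grip 50.43793559074402
shift cm [-0.02 -0.07 -0.5 ] turn [ 1.3000e-03  3.0000e-04 -1.0568e+00] q6 -2.6
```

Stopped: torque is 0.48 N m, and the lid sits 12.0 mm below the first contact. I unload slightly, release and retreat.

Emit:
jog_arm([
  [[0,0,0],[0,0,-0.008],1],
  [[0,0,0],[0,0,0],1],
  [[0,0,0],[0,0,0],0.6],
  [[0,0,0],[0,0,0],0.2],
  [[0,0,0],[0,0,0],-0.3],
  [[0,0,0],[0,0,0],-0.3],
  [[0,0,0],[0,0,0],-0.3],
  [[0,0,-0.5],[0,0,0],-0.3],
  [[0,0,-2],[0,0,0],-0.3],
  [[0,0,-3],[0,0,0],-0.3],
  [[0,0,-3],[0,0,0],-0.3],
  [[0,0,-2],[0,0,0],-0.3],
])

```text
t: 21.45
tcp_pos: [0.462, 0.1542, 0.2087]
ee_rot: [0.187, 0.982, 0.001, 0.001]
ft_force: [-0.5, -0.2, -0.2]
width: 0.0553
grip_force: 0.0
```

Emit:
jog_arm([
  [[0,-3,0],[0,0,0],-0.3],
  [[0,-4,0],[0,0,0],-0.3],
  [[0,-4,0],[0,0,0],-0.3],
  [[0,-4,0],[0,0,0],-0.3],
  [[0,-3,0],[0,0,0],-0.3],
  [[0,-2,0],[0,0,0],-0.3],
  [[0,0,0],[0,0,0],-0.3],
  [[0,0,0],[0,0,0],-0.3],
])

```text
t: 22.25
tcp_pos: [0.3878, -0.0321, 0.2063]
ee_rot: [0.188, 0.982, 0.001, 0.0]
ft_force: [-0.4, 0.4, 0.4]
width: 0.0555
grip_force: 0.0
```

Run:
```python
from h import *
for n in('side','top'):
    im,W=cloud(n)
    z=W[...,2]; m=np.hypot(W[...,0]-.4625,W[...,1]-.154)<.05
    print(n,'lid top z',np.nanmedian(z[m&(z>.088)&(z<.105)]),'bar top',np.nanpercentile(z[m],99))
    b=m&(z>.115)
    if n=='top' and b.sum()>20: print(cv2.minAreaRect((W[b][:,:2]*1000).astype(np.float32)))
    if n=='side': S=im
    else: T=im
cv2.imwrite('pics/c4.png',np.hstack([cv2.resize(S[150:310,270:430],(400,400)),cv2.resize(T[225:345,205:325],(400,400))])[...,::-1])
print(r.state()['tcp_pos'],r.state()['t'])
```

```text
side lid top z 0.09835606943388943 bar top 0.12477795175844779
top lid top z 0.09713908464521714 bar top 0.12401190309950079
((462.6842041015625, 153.77072143554688), (14.131539344787598, 45.838226318359375), 68.56880187988281)
[ 0.38800974 -0.03146541  0.20596837] 22.35
```

View pics/c4.png

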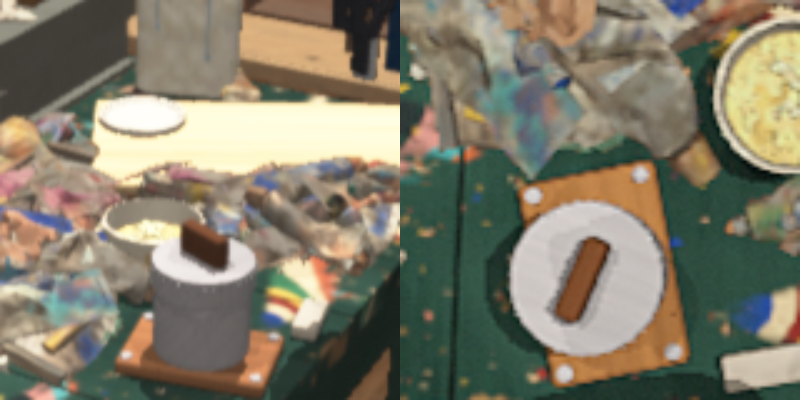

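The lid is seated level on the pot (crop about (203,270) and (588,278)). Its top is at 97–98 mm, where 97 mm is expected, and its bar yaw matches the stop.

```bash
python3 -c "
from station import r
print(r.hand_in())"
```

```text
the job is handed in; nothing more can be done
None
```

The lid is screwed fully home on the pot: it dropped into the thread about 24° backward, then turned about 60° forward to the stops and sits 12 mm below first contact; the last nudge reached 0.48 N m, past the 0.2 N m stop mark, and the job was handed in at about 22 s.

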